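# Reload the stepped ribbon spindle

## Task

Reload the ribbon stand: swing its hold-down arm clear, lift the used-up cardboard reel off the spindle and lay it flat on the bare table away from the stand. Then thread the three full spools onto the stepped spindle, the largest (red) first, then the gold, then the small purple one, each fully down on its own step, and swing the arm back over the spindle to its stop. Leave the chocolates and the paper cup where they are.

Things in the scene. Friction and masses are not known exactly. Their poses are not given: they have to be found in the camera images.
- ribbon_stand: Fixed stand: grey base plate, 8 mm thick, from x = -42 to 42 and y = -102 to 44 mm in its own frame; origin on the spindle axis at table height, z up. On the axis a black collar 45 mm wide, top at z = 13 mm, then an ivory spindle in three steps: 30 mm thick up to z = 33, 19 mm thick up to 51, 9 mm thick with a tapered tip up to 73 mm.
- seat_large (a point): Top of the collar, on the spindle axis (z = 13 mm), where the underside of the red spool (or of the used reel at the start) rests
- seat_medium (a point): First shoulder of the spindle, on its axis (z = 33 mm): rest for the gold spool's underside
- seat_small (a point): Second shoulder of the spindle, on its axis (z = 51 mm): rest for the purple spool's underside
- hold_arm (a joint): Angle (rad) of the flat steel hold-down arm, 14 mm wide, 77 to 83 mm above the table. 0 = at its stop, lying along the stand's +y, 4 mm above the spindle's tip; grows counter-clockwise seen from above, towards the stand's -x side, up to 2.0. Starts below 0.2. It stays where it is left (friction under 1 N at the knob).
- swing_knob (a point): Centre of the upright black knob at the arm's free end, 93 mm from the pivot axis; the knob is 14 mm thick and stands from 83 to 111 mm above the table. With the arm at its stop it is 18 mm past the spindle axis (stand's +y).
- empty_reel: Used-up reel, pale card flanges 62 mm across with a bare brown core between them, 18 mm high, bore 33 mm; origin at the centre of its underside, z along the bore. Starts on the collar, round the thickest step.
- spool_large: Ribbon spool lying flat, red ribbon between white card flanges, red label ring on top: 66 mm across, 18 mm high, bore 33 mm; origin at the centre of its underside, z along the bore. (Two spools without a coloured label ring, behind the scale by the wall, are not part of the job.)
- spool_medium: Ribbon spool lying flat, gold ribbon between white card flanges, gold label ring on top: 58 mm across, 16 mm high, bore 22 mm; origin at the centre of its underside, z along the bore
- spool_small: Ribbon spool lying flat, purple ribbon between white card flanges, purple label ring on top: 50 mm across, 14 mm high, bore 12 mm; origin at the centre of its underside, z along the bore. Any of the three may start on the far side of the bag sealer
- praline_a: Chocolate in a brown paper cup, 40 x 44 x 22 mm, loose; origin at the centre of its underside. Rows of other fixed chocolates, up to 30 mm high, cover the table beyond y = 0.30 m.
- paper_cup: Empty brown paper cup, 48 x 50 x 26 mm, loose; origin at the centre of its underside. Near it stands the blue bag sealer, up to 140 mm high, over x = 0.27 to 0.62, y = -0.21 to -0.09 m. Beyond x = 0.62 m on that side (y below 0.05 m) flat power cords lie on the table.
- praline_b: Single flat chocolate in an opened brown cup, 55 x 71 x 17 mm, loose; origin at the centre of its underside. Near it stands the tape dispenser, about 95 mm high, a bar 50 mm wide from (0.31, 0.11) to (0.46, 0.03) m; the scale, 150 mm high, with a full tray on it, begins at x = 0.73 m.
- swing_pivot (a point): Pivot axis of the hold-down arm, 77 mm above the table, on a fixed steel post 13 mm thick at x = 0, y = -75 mm in the stand's frame; its bolt head reaches 90 mm above the table

How it is judged:
By the outcome, as a careful person would: the job done as asked, in the order asked, and still so for the second after the job is handed in, with the robot touching nothing.
It also fails if it takes over 72 s, if anything falls off the work surface, if the arm or the gripper's body presses on something with over 40 N, if the wrist force passes 120 N, or if a joint passes its speed limit or range.

## Robot

A 6-joint arm with a two-finger parallel gripper is mounted at the origin on a cart in front of the work surface, level with it; the furniture and walls round the work are solid. World frame = base frame: x ahead of the robot, y to its left, z up, the work surface at z = 0. Lengths are in m, angles in degrees, forces in N, time in s.
With the tool pointing down it reaches from about 0.25 to 0.725 m from the base axis. Payload 9.7 kg.
Tool frame: the origin (TCP) lies midway between the tips of the shut fingers; the grasp point (between the pads) lies 19 mm behind it; z points along the fingers, y is the line along which they close (so a half turn about z gives the same grasp; the last joint's range is limited). The gripper opens to 85 mm and grips with 20 to 120 N. Pads are 22 mm wide; open, the fingers measure 114 mm over their backs; the gripper's body (76 mm by 85 mm) begins 54 mm behind the grasp point. The pads swing forward as they close: fully open they stand 13 mm farther back than shut.
Start: joints at [-74.485, 4.979, 10.078, 95.1, 0, 90], TCP at [0.147, -0.53, 0.231] pointing down, gripper open.
Joint ranges: [-179.16, 179.16], [-48.56, 103.87], [-65.8, 70.77], [-126.05, 130.52], [-82.76, 87.17], [-180, 180]. Speed limits (degrees/s): [127.2, 127.2, 147.25, 180, 180, 180].

## Interface

Orientations are given as [roll, pitch, yaw] about the fixed x, y, z axes, in that order (R = Rz(yaw) Ry(pitch) Rx(roll)).
In Python, from workcell import * gives the robot as it stands.
- The arm moves only by the tool servo_tool, never from a script. Its argument "moves" is a list of rows, each a list of 4 numbers: the shift along the world's x, y, z in shares of 80 cm (1.0 is 80 cm), then the turn about the world's z in fractions of the full range, 1 being 180 degrees. A call has 1 to 20 rows; each row is the pose to reach, as a shift and turn from the pose commanded when the call began; what a row does not reach only later rows make up. A row lasts 1/12 s, in which the tool goes at most 41.7 mm and 7.16 degrees, less where a joint would pass 70% of its speed; a pose out of reach is approached as far as the arm can. A call with a gripper value outside its range is refused whole. "claw" is the closure, from 0 (fully open) to 1 (shut), set as the call begins (left out, the last holds). The fingers move at their own pace and stop on an object; "force" is the grip in N (left out, the last holds). Time passes only in rows, so rows that repeat a pose let the fingers close. It gives the time, the measured TCP pose, the force, the opening and the grip force at its end, in the units of the state.
- get_obs(): the state, without advancing time (a new reading comes with each control period).
- camera(name): name is "side" or "top" or "wrist"; returns the picture (400x640x3 uint8, red, green, blue); there is no depth.
- get_calibration(name): a dict with "fx", "fy", "cx", "cy" (pixels), "rvec" (rotation vector, rad) and "tvec" (3), from world to camera coordinates, as OpenCV has them; the wrist camera has in their place "tool_from_camera" (4x4, takes a point from camera to tool coordinates, whose origin is the TCP and whose axes are the flange's). Camera axes: x right, y down, z forward; pixel columns grow to the right and rows downward; lengths in m; the calibration is good to about 2 mm. A picture is of the moment at which its call begins: read the wrist's pose just before it. get_calibration takes no time and is no camera call.
- job_done(): hands the job in; it is judged then, once.
The state is a dict: "time": time; "q": joint angles; "qd": joint speeds; "joint_efforts": joint torques, N m; "ee_pos": TCP position; "tcp_rot": TCP orientation; "wrist_force": force on the tool from outside, world axes, zero at the start; "torque": the same for the moment, N m; "opening": finger opening in m; "grasp_force": force on a finger pad.
Only numpy, scipy, OpenCV 4.12 (cv2) and the standard library are available. Lean on these libraries where they do the work, as an engineer would, in place of code of your own. Each camera call takes 0.05 s, during which the arm holds its last target. There are 200 camera calls.

## Working session

There is one attempt and no reset: what is moved stays moved. The work goes in short steps, Python scripts to look and compute and a tool call to move; the robot and the scene stay as the last step left them, time stands still between calls to the robot, and variables do not carry over. Pictures are saved under pics/ and viewed, at most 10 in all, crops included, and the job is handed in when it is done.

Besides the shell and the picture viewer there is one more tool, called after "Call:" as name([rows], argument=value, ...), one row to a line, values as JSON. servo_tool: Moves the arm, as the interface text tells. Its arguments: {"type":"object","properties":{"moves":{"type":"array","items":{"type":"array","items":{"type":"number"}}},"claw":{"type":"number"},"force":{"type":"number"}},"required":["moves"]}

```bash
ls; mkdir -p pics; python3 - <<'E'
from workcell import *
import cv2, numpy as np
o=get_obs(); print(o['time'],o['ee_pos'],o['tcp_rot'],o['opening'])
for n in ['side','top','wrist']:
    im=camera(n); cv2.imwrite(f'pics/{n}0.png',im[:,:,::-1]); print(n,get_calibration(n))
E
```

```text
pics
0.0 [ 0.1470821  -0.52972538  0.23056723] [-1.79923364e+02 -1.74299445e-03  1.55157834e+01] 0.08525374887173078
side {'fx': 445.7775587742973, 'fy': 445.7775587742973, 'cx': 310.5154718077433, 'cy': 199.3963800708257, 'rvec': array([ 0.39539057, -2.7329832 ,  1.23311706]), 'tvec': array([0.52226689, 0.17971451, 1.06730032])}
top {'fx': 442.3081295534269, 'fy': 442.3081295534269, 'cx': 328.07311819817255, 'cy': 197.4602389226013, 'rvec': array([ 2.15454351, -2.18347758,  0.09363589]), 'tvec': array([0.00563557, 0.56212092, 1.05850228])}
wrist {'fx': 352.0956364131035, 'fy': 352.0956364131035, 'cx': 317.9963691872995, 'cy': 199.0622790564408, 'tool_from_camera': array([[ 2.34709223e-04, -9.53916330e-01, -3.00072625e-01,
         7.71320126e-02],
       [ 9.99999445e-01, -8.41865365e-05,  1.04979921e-03,
        -4.40766461e-04],
       [-1.02668269e-03, -3.00072705e-01,  9.53915781e-01,
        -1.43637569e-01],
       [ 0.00000000e+00,  0.00000000e+00,  0.00000000e+00,
         1.00000000e+00]])}
```

View pics/top0.png

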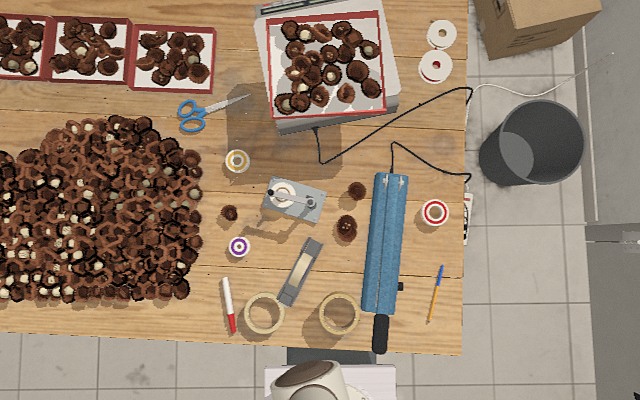

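View pics/side0.png

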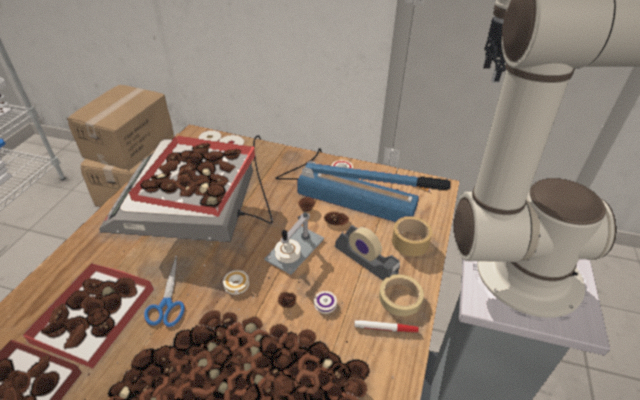

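The top view shows red spool (435,212), gold (237,161), purple (239,246), and the stand with the reel at (281,193) and pivot at about (311,202). The side view shows gold (236,283), purple (326,301), stand (295,245), and red partly hidden at (342,163).

```bash
cat > h.py <<'E'
from workcell import *
import cv2, numpy as np
from scipy.spatial.transform import Rotation as R
def cam(n,obs=None):
    c=get_calibration(n); K=np.array([[c['fx'],0,c['cx']],[0,c['fy'],c['cy']],[0,0,1.]])
    if 'rvec' in c:
        Rm=cv2.Rodrigues(c['rvec'])[0]; t=np.array(c['tvec']).ravel()
    else:
        T=np.eye(4); T[:3,:3]=R.from_euler('xyz',obs['tcp_rot'],degrees=True).as_matrix(); T[:3,3]=obs['ee_pos']
        W=np.linalg.inv(T@c['tool_from_camera']); Rm,t=W[:3,:3],W[:3,3]
    return K,Rm,t
def ray(C,uv):
    K,Rm,t=C; d=Rm.T@np.linalg.inv(K)@np.array([uv[0],uv[1],1.]); return -Rm.T@t, d/np.linalg.norm(d)
def onz(C,uv,z):
    o,d=ray(C,uv); return o+d*(z-o[2])/d[2]
def tri(Cs,uvs):
    A=np.zeros((3,3));b=np.zeros(3);rs=[ray(C,u) for C,u in zip(Cs,uvs)]
    for o,d in rs: P=np.eye(3)-np.outer(d,d);A+=P;b+=P@o
    p=np.linalg.solve(A,b); return p,[np.linalg.norm(np.cross(p-o,d)) for o,d in rs]
def proj(C,p):
    K,Rm,t=C; q=K@(Rm@np.asarray(p)+t); return q[:2]/q[2]
HSV={'red':[((0,150,110),(6,255,255)),((172,150,110),(180,255,255))],'gold':[((18,70,110),(32,255,255))],'purple':[((122,70,50),(150,255,255))]}
def ring(im,name,box):
    x0,y0,x1,y1=box; h=cv2.cvtColor(im[y0:y1,x0:x1],cv2.COLOR_RGB2HSV); m=0
    for lo,hi in HSV[name]: m=m|cv2.inRange(h,lo,hi)
    p=np.argwhere(m)[:,::-1].astype(np.int32)
    if len(p)<5: return None
    hu=cv2.convexHull(p.reshape(-1,1,2)); e=cv2.fitEllipse(hu) if len(hu)>=5 else None
    return (np.array(e[0])+[x0,y0] if e else p.mean(0)+[x0,y0]), e and e[1], len(p)
def white(im,box,th=150,s=60):
    x0,y0,x1,y1=box; h=cv2.cvtColor(im[y0:y1,x0:x1],cv2.COLOR_RGB2HSV); m=cv2.inRange(h,(0,0,th),(180,s,255))
    c=max(cv2.findContours(m,cv2.RETR_EXTERNAL,cv2.CHAIN_APPROX_NONE)[0],key=cv2.contourArea); e=cv2.fitEllipse(cv2.convexHull(c)); return np.array(e[0])+[x0,y0],e[1]
E
python3 - <<'E'
from h import *
t=cv2.imread('pics/top0.png')[:,:,::-1].copy(); s=cv2.imread('pics/side0.png')[:,:,::-1].copy()
T,S=cam('top'),cam('side')
for n,bt,bs,z in [('red',(420,197,450,227),(325,150,360,170),.018),('gold',(222,146,252,176),(218,268,255,300),.016),('purple',(224,232,254,262),(310,285,342,315),.014)]:
    a,b=ring(t,n,bt),ring(s,n,bs); print(n,a,b)
    print('  tri',tri([T,S],[a[0],b[0]]),'onz',onz(T,a[0],z),onz(S,b[0],z)); w=white(t,bt); print('  white',w,onz(T,w[0],z))
a=cv2.resize(t[160:235,225:365],None,fx=5.7,fy=5.7,interpolation=cv2.INTER_CUBIC)[:,:,::-1]
b=cv2.resize(s[205:285,220:360],None,fx=5.7,fy=5.7,interpolation=cv2.INTER_CUBIC)[:,:,::-1]
cv2.imwrite('pics/c1.png',cv2.resize(np.vstack([a,b]),None,fx=.68,fy=.68,interpolation=cv2.INTER_AREA)); print((a.shape[0]+b.shape[0])*.68)
E
```

```text
red (array([434.93834209, 212.06878853]), (21.46501350402832, 22.397687911987305), 116) NoneTraceback (most recent call last):
  File "<stdin>", line 6, in <module>
TypeError: 'NoneType' object is not subscriptable
```

```bash
python3 - <<'E'
from h import *
t=cv2.imread('pics/top0.png')[:,:,::-1].copy(); s=cv2.imread('pics/side0.png')[:,:,::-1].copy()
T,S=cam('top'),cam('side')
for n,bt,bs,z in [('red',(420,197,450,227),(325,150,360,170),.018),('gold',(222,146,252,176),(218,268,255,300),.016),('purple',(224,232,254,262),(310,285,342,315),.014)]:
    a,b=ring(t,n,bt),ring(s,n,bs); print(n,a,b)
    w=white(t,bt); print('  onz',onz(T,a[0],z),'  white',w,onz(T,w[0],z))
    if b: print('  tri',tri([T,S],[a[0],b[0]]),onz(S,b[0],z)); 
a=cv2.resize(t[160:235,225:365],None,fx=5.7,fy=5.7,interpolation=cv2.INTER_CUBIC)[:,:,::-1]
b=cv2.resize(s[205:285,220:360],None,fx=5.7,fy=5.7,interpolation=cv2.INTER_CUBIC)[:,:,::-1]
cv2.imwrite('pics/c1.png',cv2.resize(np.vstack([a,b]),None,fx=.668,fy=.668,interpolation=cv2.INTER_AREA))
E
```

```text
red (array([434.93834209, 212.06878853]), (21.46501350402832, 22.397687911987305), 116) None
  onz [ 0.52325227 -0.26418258  0.018     ]   white (array([434.32313728, 212.33235168]), (26.955053329467773, 28.318769454956055)) [ 0.5226237  -0.26264954  0.018     ]
gold (array([237.1768713 , 160.73062229]), (18.783935546875, 20.92733383178711), 162) (array([235.85493469, 281.7208395 ]), (19.895273208618164, 22.45305633544922), 89)
  onz [0.6585655  0.22439655 0.016     ]   white (array([237.08317566, 160.65179539]), (23.358200073242188, 24.81809425354004)) [0.65876859 0.22463266 0.016     ]
  tri (array([0.65948253, 0.22566053, 0.00982726]), [np.float64(0.000212020482559075), np.float64(0.00021202048255899606)]) [0.65665562 0.22991761 0.016     ]
purple (array([238.49693203, 246.22030926]), (15.1016845703125, 15.979765892028809), 102) (array([324.98217773, 299.88276672]), (12.970105171203613, 16.611215591430664), 68)
  onz [0.44586755 0.22018876 0.014     ]   white (array([239.02397251, 246.26566029]), (20.37521743774414, 21.68600845336914)) [0.44573999 0.218889   0.014     ]
  tri (array([0.44594765, 0.21990053, 0.01542726]), [np.float64(6.328810755243118e-05), np.float64(6.328810755247804e-05)]) [0.44624815 0.21890595 0.014     ]
```

View pics/c1.png

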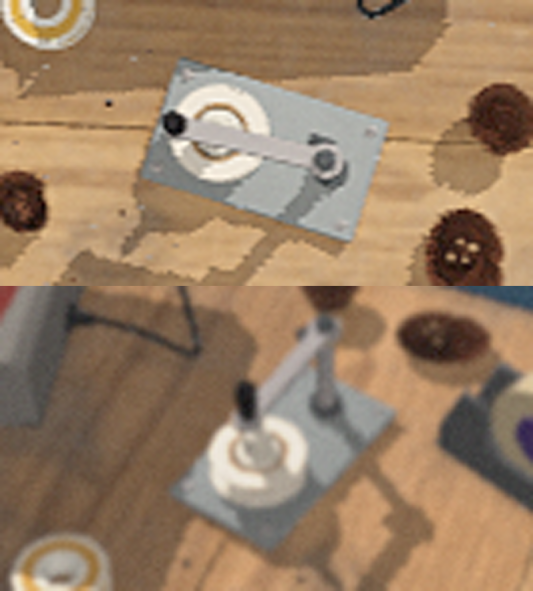

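Crop scale is 3.81. In the top view the knob is at (270.7,192.3), the bolt at (310.4,202.0), and the plate corners are near (272.5,175.2), (326.9,192.3), (317.4,223.6), (262,206.7).

```bash
python3 - <<'E'
from h import *
t=cv2.imread('pics/top0.png')[:,:,::-1].copy()
T,S=cam('top'),cam('side')
f=3.8076
c=np.array([[181,58],[388,123],[352,242],[141,178]])/f+[225,160]
W=np.array([onz(T,u,.008)[:2] for u in c]); L=np.array([[42,44],[42,-102],[-42,-102],[-42,44]])/1e3
m,l=W.mean(0),L.mean(0); H=(L-l).T@(W-m); a=np.arctan2(H[0,1]-H[1,0],H[0,0]+H[1,1]); Rr=np.array([[np.cos(a),-np.sin(a)],[np.sin(a),np.cos(a)]])
O=m-Rr@l; print('plate',W,'\nyaw',np.degrees(a),'origin',O,'res mm',1e3*(W-(L-l)@Rr.T-m))
kt=np.array([174,123])/f+[225,160]; pt=np.array([325,160])/f+[225,160]
side=lambda u:(np.array(u)-[0,286])/f+[220,205]
print('knob tri',tri([T,S],[kt,side((247,388))]),onz(T,kt,.111)); 
print('bolt tri',tri([T,S],[pt,side((326,323))]),onz(T,pt,.09), 'pivot from plate',O+Rr@[0,-.075])
p=onz(T,pt,.09)[:2];k=onz(T,kt,.111)[:2]; print('arm ang',np.degrees(np.arctan2(*(k-p)[::-1]))-90-np.degrees(a),np.linalg.norm(k-p))
for nm,b in [('reel',(262,178,298,212))]:
    w=white(t,b,165,50); print(nm,w,onz(T,w[0],.031))
print([camera and proj(T,[0.46,.03,.095])])
E
```

```text
plate [[0.62186988 0.13695745]
 [0.576889   0.00103864]
 [0.49921198 0.02549437]
 [0.5429106  0.1632683 ]] 
yaw -17.954105841212264 origin [0.56915977 0.1092775 ] res mm [[-0.80786605 -1.2306973 ]
 [-0.78349915  1.74083308]
 [ 1.44899318  0.30313981]
 [ 0.14237201 -0.81327559]]
knob tri (array([0.56823593, 0.12803769, 0.10639197]), [np.float64(6.895560758638084e-05), np.float64(6.89556075863817e-05)]) [0.56766868 0.12738465 0.111     ]
bolt tri (array([0.54612737, 0.03880929, 0.08549003]), [np.float64(0.0003855221368018765), np.float64(0.0003855221368017992)]) [0.54612216 0.03867596 0.09      ] pivot from plate [0.54604063 0.03792972]
arm ang 4.301865799056241 0.09128792119529447
reel (array([286.80914307, 194.64630318]), (30.351184844970703, 42.61343002319336)) [0.5700327  0.09897126 0.031     ]
[array([314.40097202, 239.45500062])]
```

The rows are not in the units I measure in: shifts go in shares of 80 cm and turns go in shares of 180 degrees. I convert before sending: 64 cm is 0.8, 41 cm is 0.5125, 1.05 rad is 0.3342.

Call:
servo_tool([
  [0.5125,0.8,0.025,0.3342],
  [0.5125,0.8,0.025,0.3342],
  [0.5125,0.8,0.025,0.3342],
  [0.5125,0.8,0.025,0.3342],
  [0.5125,0.8,0.025,0.3342],
  [0.5125,0.8,0.025,0.3342],
  [0.5125,0.8,0.025,0.3342],
  [0.5125,0.8,0.025,0.3342],
  [0.5125,0.8,0.025,0.3342],
  [0.5125,0.8,0.025,0.3342],
  [0.5125,0.8,0.025,0.3342],
  [0.5125,0.8,0.025,0.3342],
  [0.5125,0.8,0.025,0.3342],
  [0.5125,0.8,0.025,0.3342],
  [0.5125,0.8,0.025,0.3342],
  [0.5125,0.8,0.025,0.3342],
  [0.5125,0.8,0.025,0.3342],
  [0.5125,0.8,0.025,0.3342],
  [0.5125,0.8,0.025,0.3342],
  [0.5125,0.8,0.025,0.3342],
])

```text
time: 1.82
ee_pos: [0.558, 0.1126, 0.2497]
tcp_rot: [-179.9, 0.0, 75.9]
wrist_force: [-0.4, -0.8, 0.6]
opening: 0.0851
grasp_force: 0.0
```

```bash
python3 - <<'E'
from h import *
o=get_obs(); im=camera('wrist'); cv2.imwrite('pics/w1.png',im[:,:,::-1])
C=cam('wrist',o); np.save('w1.npy',np.r_[o['ee_pos'],o['tcp_rot']])
print([ (k,proj(C,p).round(1)) for k,p in dict(knob=[.568,.1277,.111],bolt=[.546,.0385,.09],spin=[.569,.109,.073],reel=[.569,.109,.031],gold=[.659,.225,.016],purple=[.446,.2195,.014]).items()])
E
```

```text
[('knob', array([325.4, 165.2])), ('bolt', array([324.8, 255.4])), ('spin', array([330.4, 175.5])), ('reel', array([329.1, 166. ])), ('gold', array([390.6,  27.1])), ('purple', array([187.2,  88.8]))]
```

View pics/w1.png

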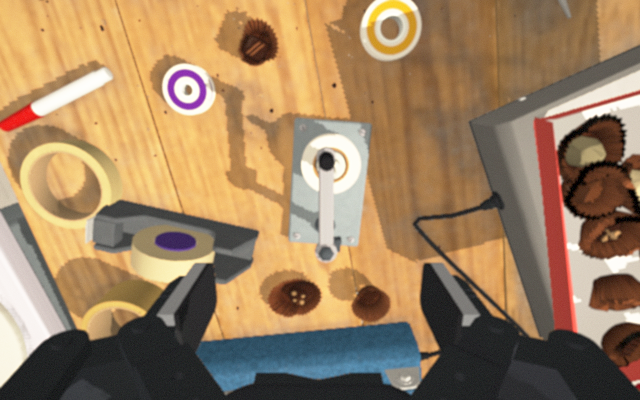

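Wrist view: knob (326,160), bolt (326,253), reel ring (331,165), gold (390,27), purple (187,89). All fall close to where they were predicted, and the strip around (170,150) is bare table.

```bash
python3 - <<'E'
from h import *
t=cv2.imread('pics/top0.png')[:,:,::-1].copy(); w=cv2.imread('pics/w1.png')[:,:,::-1].copy()
v=np.load('w1.npy'); C=cam('wrist',dict(ee_pos=v[:3],tcp_rot=v[3:])); T=cam('top')
for n,b,bt,z in [('gold',(350,0,432,65),(222,146,252,176),.016),('purple',(155,58,220,120),(224,232,254,262),.014)]:
    r=ring(w,n,b); rt=ring(t,n,bt); print(n,r,onz(C,r[0],z).round(4),tri([T,C],[rt[0],r[0]])[0].round(4)); q=white(w,b,150,60); print('  white',q,onz(C,q[0],z).round(4))
b=(295,128,370,200); q=white(w,b,185,60); print('reel',q,onz(C,q[0],.031).round(4))
h=cv2.cvtColor(w[135:185,300:355],cv2.COLOR_RGB2GRAY); m=(h<60).astype(np.uint8); c=max(cv2.findContours(m,0,1)[0],key=cv2.contourArea); e=cv2.minEnclosingCircle(c); k=np.array(e[0])+[300,135]; print('knob',k,e[1],onz(C,k,.105).round(4), 'tri',tri([T,C],[(270.7,192.3),k])[0].round(4),tri([T,C],[(310.4,202),(326,253)])[0].round(4))
print('drop',proj(C,[.385,.17,0]).round())
cor=np.array([[295,117],[371,124],[365,247],[290,240.]]); print([onz(C,u,.008)[:2].round(4) for u in cor])
E
```

```text
gold (array([392.21244049,  26.07445145]), (49.99623107910156, 59.06203842163086), 1226) [0.6607 0.2255 0.016 ] [0.6602 0.2254 0.0133]
  white (array([391.09328461,  26.64823341]), (32.08041000366211, 36.55078125)) [0.6595 0.2253 0.016 ]
purple (array([186.51719093,  89.12535858]), (36.55537796020508, 41.15758514404297), 642) [0.4452 0.2193 0.014 ] [0.446  0.2194 0.0166]
  white (array([188.17004395,  89.02654266]), (48.95493698120117, 54.760902404785156)) [0.4469 0.219  0.014 ]
reel (array([331.08938599, 178.62870789]), (70.2236099243164, 122.85787200927734)) [0.5678 0.0952 0.031 ]
knob [325.5   160.875] 8.262401580810547 [0.5688 0.13   0.105 ] tri [0.5687 0.1289 0.1   ] [0.5469 0.0387 0.0855]
drop [156. 148.]
[array([0.5456, 0.1647]), array([0.6229, 0.1377]), array([ 0.587 , -0.0027]), array([0.5022, 0.028 ])]
```

Scaled: -16 cm is -0.2, -12 cm is -0.15.

Call:
servo_tool([
  [0.0144,0.0238,0,0],
  [0.0144,0.0238,-0.05,0],
  [0.0144,0.0238,-0.1,0],
  [0.0144,0.0238,-0.15,0],
  [0.0144,0.0238,-0.2,0],
  [0.0144,0.0238,-0.2,0],
  [0.0144,0.0238,-0.2,0],
  [0.0144,0.0238,-0.2,0],
], claw=0.5, force=20)

```text
time: 2.53
ee_pos: [0.5695, 0.1284, 0.0944]
tcp_rot: [179.8, -0.1, 75.6]
wrist_force: [1.0, -0.4, 0.3]
opening: 0.0426
grasp_force: 0.0
```

Call:
servo_tool([
  [0,0,0,0],
  [0,0,0,0],
  [0,0,0,0],
  [0,0,0,0],
  [0,0,0,0],
  [0,0,0,0],
], claw=1, force=20)

```text
time: 3.03
ee_pos: [0.5699, 0.1292, 0.094]
tcp_rot: [179.8, -0.1, 75.7]
wrist_force: [-0.2, -1.6, 7.3]
opening: 0.0132
grasp_force: 20.3
```

Scaled: -9.36 cm is -0.117, -8.93 cm is -0.1116, 0.105 rad is 0.0334.

Call:
servo_tool([
  [-0.012,0.0023,0,0.0334],
  [-0.0241,0.0033,0,0.0665],
  [-0.0363,0.003,0,0.0999],
  [-0.0484,0.0015,0,0.1334],
  [-0.0601,-0.0013,0,0.1668],
  [-0.0716,-0.0053,0,0.1999],
  [-0.0826,-0.0105,0,0.2333],
  [-0.0931,-0.0168,0,0.2667],
  [-0.1028,-0.0241,0,0.2998],
  [-0.1116,-0.0325,0,0.3333],
  [-0.117,-0.0385,0,0.3556],
  [-0.117,-0.0385,0,0.3556],
  [-0.117,-0.0385,0,0.3556],
])

```text
time: 4.12
ee_pos: [0.4754, 0.0988, 0.0939]
tcp_rot: [179.8, 0.0, 139.7]
wrist_force: [-4.4, 4.0, 10.6]
opening: 0.0129
grasp_force: 20.5
```

Scaled: 14 cm is 0.175, 12 cm is 0.15.

Call:
servo_tool([
  [0,0,0,0],
  [0,0,0,0],
  [0,0,0,0],
  [0,0,0.05,0],
  [0,0,0.1,0],
  [0,0,0.15,0],
  [0.025,0,0.175,0],
  [0.025,0,0.175,0],
], claw=0.5)

```text
time: 4.78
ee_pos: [0.4984, 0.0986, 0.2362]
tcp_rot: [179.6, 0.3, 139.7]
wrist_force: [2.0, 0.9, 0.8]
opening: 0.0427
grasp_force: 0.0
```

Scaled: 7.2 cm is 0.09, 1.1 cm is 0.0138, -1.18 rad is -0.3756.

Call:
servo_tool([
  [0.09,0.0138,0,-0.0376],
  [0.09,0.0138,0,-0.0751],
  [0.09,0.0138,0,-0.1127],
  [0.09,0.0138,0,-0.1502],
  [0.09,0.0138,0,-0.1878],
  [0.09,0.0138,0,-0.2254],
  [0.09,0.0138,0,-0.2629],
  [0.09,0.0138,0,-0.3005],
  [0.09,0.0138,0,-0.338],
  [0.09,0.0138,0,-0.3756],
  [0.09,0.0138,0,-0.3756],
], claw=0)

```text
time: 5.7
ee_pos: [0.5668, 0.1092, 0.2304]
tcp_rot: [-179.9, 0.0, 71.8]
wrist_force: [0.4, 0.5, 0.5]
opening: 0.0851
grasp_force: 0.0
```

```bash
python3 - <<'E'
from h import *
o=get_obs(); im=camera('wrist'); t=camera('top')
cv2.imwrite('pics/w2.png',im[:,:,::-1]); cv2.imwrite('pics/t2.png',t[:,:,::-1])
np.save('w2.npy',np.r_[o['ee_pos'],o['tcp_rot']]); C=cam('wrist',o); print(o['ee_pos'],o['tcp_rot'])
u,v=proj(C,[.5695,.1097,.04]).astype(int); x0,y0=u-60,max(v-60,0); print('origin',x0,y0)
a=cv2.resize(im[y0:y0+120,x0:x0+120],(560,560),interpolation=cv2.INTER_CUBIC)[:,:,::-1]
cv2.imwrite('pics/c2.png',a)
E
```

```text
[0.5667776  0.10920537 0.23040209] [-1.79934454e+02  4.27614169e-02  7.17560186e+01]
origin 260 109
```

View pics/c2.png

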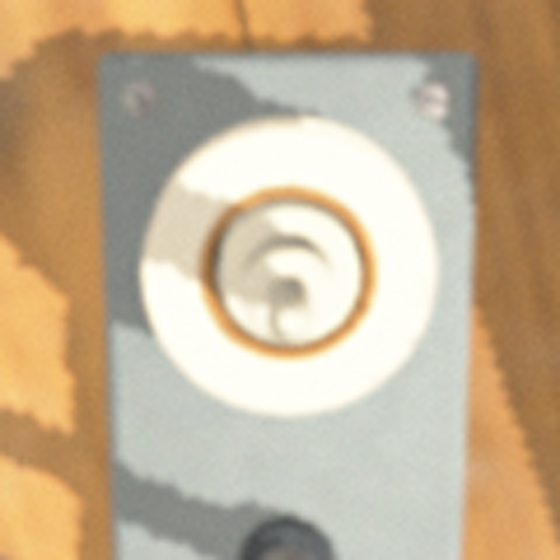

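Crop at 4.67x from origin (260,109): the reel ellipse is centred at about (289,266), the 30 mm step at about (288,270), and the tip near (290,290). The arm is clear.

```bash
python3 - <<'E'
from h import *
v=np.load('w2.npy'); C=cam('wrist',dict(ee_pos=v[:3],tcp_rot=v[3:])); T=cam('top')
w=cv2.imread('pics/w2.png')[:,:,::-1].copy(); t=cv2.imread('pics/t2.png')[:,:,::-1].copy()
f=lambda p:np.array(p)/(560/120)+[260,109]
R0=white(w,(285,130,358,202),170,60); print('reel white',R0,onz(C,R0[0],.031).round(4),onz(C,f((289,266)),.031).round(4))
print('step',onz(C,f((288,270)),.033).round(4),'tip',onz(C,f((290,290)),.073).round(4))
x,y=proj(T,[.5695,.1097,.031]).astype(int); r=white(t,(x-17,y-17,x+17,y+17),165,50); print('top reel',r,onz(T,r[0],.031).round(4),tri([T,C],[r[0],f((289,266))])[0].round(4))
h=cv2.cvtColor(w[105:235,260:380],cv2.COLOR_RGB2HSV); m=cv2.inRange(h,(10,110,60),(25,255,255))
n,l,s,c=cv2.connectedComponentsWithStats(m)
for i in range(1,n):
    if 60<s[i,4] : print(s[i],c[i]+[260,105])
print('corner check', [onz(C,f(p),.008)[:2].round(4) for p in [(98,55),(476,55)]])
g=cv2.cvtColor(t[145:180,222:255],cv2.COLOR_RGB2HSV)
E
```

```text
reel white (array([324.57300568, 177.8531189 ]), (77.55555725097656, 110.4434585571289)) [0.5704 0.0988 0.031 ] [0.5716 0.1111 0.031 ]
step [0.5713 0.1108 0.033 ] tip [0.5728 0.1155 0.073 ]
top reel (array([276.24657631, 192.57205009]), (32.58603286743164, 39.128700256347656)) [0.5755 0.1248 0.031 ] [0.5726 0.1195 0.0686]
[   0    0  120  130 6316] [317.43936035 159.75807473]
[ 43  44  37  36 196] [320.85204082 167.42346939]
corner check [array([0.5452, 0.164 ]), array([0.6236, 0.1381])]
```

Scaled: -22.4 cm is -0.28, 0.43 cm is 0.0054.

Call:
servo_tool([
  [0.0054,0.0016,-0.025,0],
  [0.0054,0.0016,-0.075,0],
  [0.0054,0.0016,-0.125,0],
  [0.0054,0.0016,-0.175,0],
  [0.0054,0.0016,-0.2125,0],
  [0.0054,0.0016,-0.2438,0],
  [0.0054,0.0016,-0.2688,0],
  [0.0054,0.0016,-0.28,0],
  [0.0054,0.0016,-0.28,0],
  [0.0054,0.0016,-0.28,0],
])

```text
time: 6.63
ee_pos: [0.5714, 0.1106, 0.0078]
tcp_rot: [180.0, 0.0, 72.2]
wrist_force: [1.0, 0.7, 0.7]
opening: 0.0852
grasp_force: 0.0
```

Call:
servo_tool([
  [0,0,0,0],
  [0,0,0,0],
  [0,0,0,0],
  [0,0,0,0],
  [0,0,0,0],
], claw=1, force=25)

```text
time: 7.05
ee_pos: [0.5722, 0.1107, 0.0092]
tcp_rot: [179.9, -0.1, 72.1]
wrist_force: [-2.1, 0.7, 6.5]
opening: 0.061
grasp_force: 26.9
```

Scaled: -18.6 cm is -0.2325, 5.9 cm is 0.0738, -0.59 rad is -0.1878.

Call:
servo_tool([
  [0,0,0.0125,0],
  [0,0,0.0375,0],
  [0,0,0.075,0],
  [0,0,0.1188,0],
  [0,0,0.1625,0],
  [-0.0375,0.0125,0.175,-0.0318],
  [-0.0813,0.025,0.175,-0.0637],
  [-0.125,0.04,0.175,-0.0955],
  [-0.1688,0.0538,0.175,-0.1273],
  [-0.2063,0.065,0.175,-0.1592],
  [-0.2325,0.0738,0.175,-0.1878],
  [-0.2325,0.0738,0.1375,-0.1878],
  [-0.2325,0.0738,0.0875,-0.1878],
  [-0.2325,0.0738,0.0375,-0.1878],
  [-0.2325,0.0738,0.0063,-0.1878],
  [-0.2325,0.0738,-0.0075,-0.1878],
  [-0.2325,0.0738,-0.015,-0.1878],
  [-0.2325,0.0738,-0.015,-0.1878],
  [-0.2325,0.0738,-0.015,-0.1878],
])

```text
time: 8.63
ee_pos: [0.3864, 0.17, -0.0029]
tcp_rot: [180.0, -0.1, 38.3]
wrist_force: [0.4, -0.5, -0.6]
opening: 0.0609
grasp_force: 28.8
```

Scaled: -43.3 cm is -0.5413, 24.5 cm is 0.3063, 0.9 rad is 0.2865.

Call:
servo_tool([
  [0,0,0,0],
  [0,0,0,0],
  [0,0,0.0063,0],
  [0,0,0.0375,0],
  [0,0,0.0875,0],
  [0,0,0.1375,0],
  [0,0,0.1875,0],
  [0.025,-0.0375,0.2375,0.0318],
  [0.05,-0.0875,0.275,0.0637],
  [0.0625,-0.1375,0.3063,0.0955],
  [0.075,-0.1875,0.3063,0.1273],
  [0.0875,-0.2375,0.3063,0.1592],
  [0.1,-0.2875,0.3063,0.191],
  [0.1125,-0.3375,0.3063,0.2228],
  [0.125,-0.3875,0.3063,0.2546],
  [0.1375,-0.4375,0.3063,0.2865],
  [0.15,-0.4875,0.3063,0.2865],
  [0.1725,-0.5413,0.3063,0.2865],
  [0.1725,-0.5413,0.3063,0.2865],
  [0.1725,-0.5413,0.3063,0.2865],
], claw=0)

```text
time: 10.3
ee_pos: [0.5241, -0.2688, 0.2385]
tcp_rot: [-179.9, 0.0, 89.6]
wrist_force: [1.4, -0.6, 0.1]
opening: 0.0852
grasp_force: 0.0
```

```bash
python3 - <<'E'
from h import *
o=get_obs(); im=camera('wrist'); cv2.imwrite('pics/w3.png',im[:,:,::-1]); t=camera('top'); cv2.imwrite('pics/t3.png',t[:,:,::-1])
C=cam('wrist',o); T=cam('top'); print(o['ee_pos'],o['tcp_rot'])
u,v=proj(C,[.523,-.2635,.018]).astype(int); print('pred',u,v)
b=(max(u-60,0),max(v-60,0),u+60,v+60)
r=ring(im,'red',b); print(r,onz(C,r[0],.018)); t0=cv2.imread('pics/top0.png')[:,:,::-1]; rt=(434.8,212.1); print(tri([T,C],[rt,r[0]]))
q=white(im,b,150,60); print('white',q,onz(C,q[0],.018))
x,y=proj(T,[.385,.17,.018]).astype(int); q=white(t,(x-20,y-20,x+20,y+20),160,60); print('reel',q,onz(T,q[0],.018))
E
```

```text
[ 0.52413535 -0.26879472  0.23852176] [-1.79908295e+02  2.44354137e-02  8.95942648e+01]
pred 316 159
(array([316.66526794, 160.19168472]), (51.36347579956055, 52.0986442565918), 681) [ 0.52283696 -0.26387132  0.018     ]
(array([ 0.5229046 , -0.26298971,  0.02201115]), [np.float64(9.23108535447317e-05), np.float64(9.231085354478685e-05)])
white (array([316.65247726, 159.3131218 ]), (62.36825180053711, 63.02231216430664)) [ 0.52283101 -0.26293878  0.018     ]
reel (array([259.16561508, 270.7978611 ]), (25.506622314453125, 26.8321475982666)) [0.38570034 0.16850036 0.018     ]
```

View pics/w3.png

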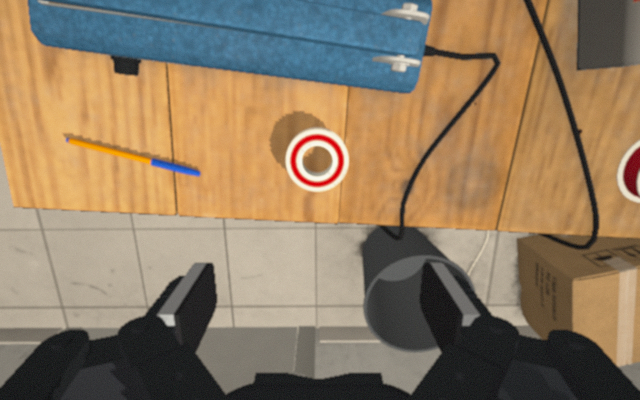

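Wrist view: the red spool ring is at (317,160), with free space towards the sealer (its edge is at row ~80 there). The pen and cords are clear of the fingers. Red triangulates to z = 22 mm, against 18 expected.

Scaled: -24.4 cm is -0.305, -24 cm is -0.3.

Call:
servo_tool([
  [0,0,-0.025,0],
  [0,0,-0.075,0],
  [0,0,-0.125,0],
  [0,0,-0.175,0],
  [0,0,-0.225,0],
  [0,0,-0.2625,0],
  [0,0,-0.2875,0],
  [0,0,-0.3,0],
  [0,0,-0.305,0],
  [0,0,-0.305,0],
  [0,0,-0.305,0],
])

```text
time: 11.32
ee_pos: [0.5243, -0.2635, -0.0018]
tcp_rot: [179.9, 0.1, 89.9]
wrist_force: [0.0, 0.4, 1.1]
opening: 0.0852
grasp_force: 0.0
```

Call:
servo_tool([
  [0,0,0,0],
  [0,0,0,0],
  [0,0,0,0],
  [0,0,0,0],
  [0,0,0,0],
], claw=1, force=30)

```text
time: 11.73
ee_pos: [0.5242, -0.2638, -0.0018]
tcp_rot: [179.9, 0.1, 89.8]
wrist_force: [-1.6, 0.8, 5.5]
opening: 0.0647
grasp_force: 32.5
```

Scaled: 37.4 cm is 0.4675, 4.8 cm is 0.06, -0.31 rad is -0.0987.

Call:
servo_tool([
  [0,0,0.0125,0],
  [0,0,0.05,0],
  [0,0,0.1,0],
  [0,0,0.15,0],
  [0,0,0.2,0],
  [0,0.0125,0.2438,0],
  [0.0063,0.05,0.25,-0.0159],
  [0.0125,0.1,0.25,-0.0318],
  [0.0188,0.15,0.25,-0.0477],
  [0.025,0.2,0.25,-0.0637],
  [0.0313,0.25,0.25,-0.0796],
  [0.0375,0.3,0.25,-0.0987],
  [0.0438,0.35,0.25,-0.0987],
  [0.05,0.3938,0.2375,-0.0987],
  [0.0563,0.4313,0.2125,-0.0987],
  [0.06,0.4563,0.1875,-0.0987],
  [0.06,0.4675,0.175,-0.0987],
  [0.06,0.4675,0.175,-0.0987],
  [0.06,0.4675,0.175,-0.0987],
  [0.06,0.4675,0.175,-0.0987],
])

```text
time: 13.4
ee_pos: [0.5717, 0.1095, 0.1379]
tcp_rot: [179.9, -0.0, 72.0]
wrist_force: [0.8, -1.0, -0.4]
opening: 0.0643
grasp_force: 34.1
```

```bash
cat > held.py <<'E'
from h import *
import sys
name,hz=sys.argv[1],float(sys.argv[2])   # hz: label height above measured TCP
o=get_obs(); im=camera('wrist'); cv2.imwrite(f'pics/held_{name}.png',im[:,:,::-1]); C=cam('wrist',o)
p=np.array(o['ee_pos']); z=p[2]+hz; print(p.round(4),np.round(o['tcp_rot'],2),o['wrist_force'],o['opening'])
u,v=proj(C,[p[0],p[1],z]).astype(int); print('pred',u,v)
b=(u-110,max(v-110,0),u+110,min(v+110,400))
r=ring(im,name,b); print(r); c=onz(C,r[0],z); d=c-p; ps=np.radians(o['tcp_rot'][2])
print('centre',c.round(4),'tool x,y off mm',1e3*np.array([np.cos(ps)*d[0]+np.sin(ps)*d[1],np.sin(ps)*d[0]-np.cos(ps)*d[1]]).round(5))
for q in ([.5713,.1108,.073],[.5713,.1108,.033]): print(proj(C,q).round(1))
cv2.imwrite(f'pics/hc_{name}.png',im[130:400,170:470,::-1])
E
python3 held.py red 0.02
```

```text
[0.5717 0.1095 0.1379] [ 1.7991e+02 -3.0000e-02  7.2010e+01] [ 0.80147578 -1.02279077 -0.41340402] 0.06430890265706059
pred 317 290
(array([318.0100708 , 280.44239044]), (141.99459838867188, 143.31443786621094), 5645)
centre [0.5732 0.1136 0.1579] tool x,y off mm [4.42 0.13]
[316.2 214.9]
[316.3 196.3]
```

View pics/hc_red.png

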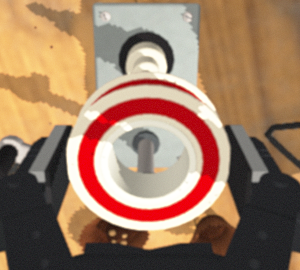

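Crop: the spool is held level, its label ring centred at about (149,160) in the crop, i.e. (319,290) in the frame, which matches the prediction (317,290). The mask had picked up the ribbon side, so its 4.4 mm offset is not real.

Scaled: -10.2 cm is -0.1275, -9 cm is -0.1125.

Call:
servo_tool([
  [0,0,-0.025,0],
  [0,0,-0.0563,0],
  [0,0,-0.0875,0],
  [0,0,-0.1125,0],
  [0,0,-0.1275,0],
  [0,0,-0.1275,0],
  [0,0,-0.1275,0],
  [0,0,-0.1275,0],
])

```text
time: 14.12
ee_pos: [0.5724, 0.1103, 0.0362]
tcp_rot: [179.9, -0.1, 72.0]
wrist_force: [0.1, -0.5, -0.4]
opening: 0.064
grasp_force: 34.1
```

Scaled: -1.2 cm is -0.015, -0.9 cm is -0.0113.

Call:
servo_tool([
  [0,0,-0.0038,0],
  [0,0,-0.0075,0],
  [0,0,-0.0113,0],
  [0,0,-0.015,0],
  [0,0,-0.015,0],
  [0,0,-0.015,0],
])

```text
time: 14.62
ee_pos: [0.5711, 0.1106, 0.022]
tcp_rot: [-180.0, 0.0, 72.1]
wrist_force: [0.2, 0.1, -0.5]
opening: 0.0642
grasp_force: 34.1
```

Scaled: -1.1 cm is -0.0138, -1 cm is -0.0125.

Call:
servo_tool([
  [0,0,-0.005,0],
  [0,0,-0.01,0],
  [0,0,-0.0125,0],
  [0,0,-0.0138,0],
  [0,0,-0.0138,0],
])

```text
time: 15.03
ee_pos: [0.5712, 0.1105, 0.0113]
tcp_rot: [-180.0, 0.0, 72.1]
wrist_force: [-0.1, 0.3, -1.1]
opening: 0.0644
grasp_force: 34.1
```

Call:
servo_tool([
  [0,0,0,0],
  [0,0,0,0],
  [0,0,0,0],
], claw=0)

```text
time: 15.28
ee_pos: [0.5714, 0.1106, 0.0113]
tcp_rot: [180.0, -0.0, 72.1]
wrist_force: [-0.2, -0.0, 0.2]
opening: 0.0853
grasp_force: 0.0
```

Scaled: 15 cm is 0.1875, 11.45 cm is 0.1431, 0.96 rad is 0.3056.

Call:
servo_tool([
  [0,0,0.025,0],
  [0,0,0.075,0],
  [0,0,0.125,0.0318],
  [0.0188,0.025,0.1688,0.0637],
  [0.0375,0.05,0.1875,0.0955],
  [0.0625,0.0813,0.1875,0.1273],
  [0.0875,0.1125,0.1875,0.1592],
  [0.1106,0.1431,0.1875,0.1974],
  [0.1106,0.1431,0.1875,0.2355],
  [0.1106,0.1431,0.1875,0.2737],
  [0.1106,0.1431,0.1875,0.3056],
  [0.1106,0.1431,0.1875,0.3056],
  [0.1106,0.1431,0.1875,0.3056],
])

```text
time: 16.37
ee_pos: [0.6598, 0.2251, 0.1611]
tcp_rot: [-180.0, -0.0, 126.9]
wrist_force: [0.7, -0.3, 0.5]
opening: 0.0859
grasp_force: 0.0
```

```bash
cat > look.py <<'E'
from h import *
import sys
name,x,y,z=sys.argv[1],*map(float,sys.argv[2:5])
o=get_obs(); im=camera('wrist'); cv2.imwrite(f'pics/look_{name}.png',im[:,:,::-1]); C=cam('wrist',o); p=np.array(o['ee_pos']); print(p.round(4),np.round(o['tcp_rot'],1))
u,v=proj(C,[x,y,z]).astype(int); s=75; b=(max(u-s,0),max(v-s,0),min(u+s,640),min(v+s,400)); print('pred',u,v)
r=ring(im,name,b); print('ring',r,onz(C,r[0],z).round(4)); q=white(im,b,150,60); print('white',q,onz(C,q[0],z).round(4))
h=cv2.cvtColor(im[b[1]:b[3],b[0]:b[2]],cv2.COLOR_RGB2HSV); m=0
for lo,hi in HSV[name]: m=m|cv2.inRange(h,lo,hi)
cs,hi=cv2.findContours(m,cv2.RETR_CCOMP,cv2.CHAIN_APPROX_NONE)
for c,k in zip(cs,hi[0]):
    if k[3]>=0 and len(c)>20: e=cv2.fitEllipse(c); print('hole',np.array(e[0])+b[:2],e[1],onz(C,np.array(e[0])+b[:2],z).round(4))
E
python3 look.py gold .6598 .2253 .016
```

```text
[0.6598 0.2251 0.1611] [-180.    -0.   126.9]
pred 317 182
ring (array([308.06018066, 142.67988586]), (135.19439697265625, 143.83261108398438), 1559) [0.6331 0.2478 0.016 ]
white (array([317.14110565, 181.14395142]), (68.04304504394531, 68.6755142211914)) [0.6586 0.2263 0.016 ]
hole [317.04548645 182.9177475 ] (38.3917350769043, 39.638736724853516) [0.6594 0.225  0.016 ]
```

Scaled: -16.4 cm is -0.205, -0.05 cm is -0.0006.

Call:
servo_tool([
  [-0.0006,0.0004,-0.0375,0],
  [-0.0006,0.0004,-0.0875,0],
  [-0.0006,0.0004,-0.1375,0],
  [-0.0006,0.0004,-0.175,0],
  [-0.0006,0.0004,-0.1963,0],
  [-0.0006,0.0004,-0.205,0],
  [-0.0006,0.0004,-0.205,0],
  [-0.0006,0.0004,-0.205,0],
])

```text
time: 17.08
ee_pos: [0.6598, 0.2254, -0.0014]
tcp_rot: [179.9, 0.0, 127.0]
wrist_force: [0.8, 1.3, 0.8]
opening: 0.0854
grasp_force: 0.0
```

Call:
servo_tool([
  [0,0,0,0],
  [0,0,0,0],
  [0,0,0,0],
  [0,0,0,0],
  [0,0,0,0],
  [0,0,0,0],
], claw=1, force=30)

```text
time: 17.58
ee_pos: [0.6604, 0.2257, -0.0003]
tcp_rot: [179.8, 0.1, 127.1]
wrist_force: [-1.6, -0.6, 6.6]
opening: 0.0566
grasp_force: 31.5
```

Scaled: 14 cm is 0.175, -11.5 cm is -0.1438, -0.96 rad is -0.3056.

Call:
servo_tool([
  [0,0,0.0125,0],
  [0,0,0.05,-0.0318],
  [0,0,0.1,-0.0637],
  [-0.0125,-0.0188,0.15,-0.0955],
  [-0.0375,-0.05,0.175,-0.1273],
  [-0.0625,-0.0813,0.175,-0.1592],
  [-0.0875,-0.1125,0.175,-0.1974],
  [-0.11,-0.1438,0.175,-0.2355],
  [-0.11,-0.1438,0.1625,-0.2737],
  [-0.11,-0.1438,0.15,-0.3056],
  [-0.11,-0.1438,0.15,-0.3056],
  [-0.11,-0.1438,0.15,-0.3056],
  [-0.11,-0.1438,0.15,-0.3056],
])

```text
time: 18.67
ee_pos: [0.5716, 0.1106, 0.1183]
tcp_rot: [180.0, -0.0, 72.3]
wrist_force: [-0.2, -0.0, -0.4]
opening: 0.0565
grasp_force: 32.3
```

```bash
python3 held.py gold 0.0163
```

```text
[0.5716 0.1106 0.1183] [ 1.7995e+02 -3.0000e-02  7.2270e+01] [-0.23859262 -0.02078696 -0.42878443] 0.05647582844739412
pred 317 285
(array([290.40612793, 264.11940002]), (169.7854461669922, 237.7106170654297), 7538)
centre [0.5641 0.1231 0.1346] tool x,y off mm [  9.68 -10.97]
[316.9 228.2]
[317. 206.]
```

View pics/hc_gold.png

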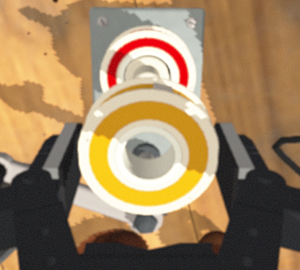

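Crop: the gold ring is centred at about (148.5,154), frame (318.5,284), against (317,285) predicted, so it is centred in the grip. Red sits level on its collar.

Scaled: -7.6 cm is -0.095, -6.4 cm is -0.08.

Call:
servo_tool([
  [0,0,-0.025,0],
  [0,0,-0.0563,0],
  [0,0,-0.0775,0],
  [0,0,-0.08,0],
  [0,0,-0.08,0],
  [0,0,-0.0838,0],
  [0,0,-0.0875,0],
  [0,0,-0.0913,0],
  [0,0,-0.095,0],
  [0,0,-0.095,0],
  [0,0,-0.095,0],
])

```text
time: 19.63
ee_pos: [0.5713, 0.1103, 0.0413]
tcp_rot: [-180.0, 0.0, 72.1]
wrist_force: [0.2, 0.1, -0.4]
opening: 0.0569
grasp_force: 32.4
```

Threaded past the shoulder (underside near 42 mm) with no force; continue to the seat at 33 mm.

Scaled: -0.8 cm is -0.01, -0.75 cm is -0.0094.

Call:
servo_tool([
  [0,0,-0.0038,0],
  [0,0,-0.0075,0],
  [0,0,-0.0094,0],
  [0,0,-0.01,0],
  [0,0,-0.01,0],
])

```text
time: 20.05
ee_pos: [0.5712, 0.1103, 0.033]
tcp_rot: [-180.0, 0.0, 72.1]
wrist_force: [-0.5, 0.1, -0.2]
opening: 0.0563
grasp_force: 32.4
```

Call:
servo_tool([
  [0,0,0,0],
  [0,0,0,0],
  [0,0,0,0],
], claw=0)

```text
time: 20.3
ee_pos: [0.5715, 0.1104, 0.0335]
tcp_rot: [180.0, -0.0, 72.1]
wrist_force: [-0.2, -0.3, 0.9]
opening: 0.0854
grasp_force: 0.0
```

Scaled: 12.7 cm is 0.1588, -12.5 cm is -0.1563, -0.58 rad is -0.1846.

Call:
servo_tool([
  [0,0,0.025,0],
  [0,0,0.075,0],
  [0,0,0.125,-0.0318],
  [-0.025,0.025,0.1588,-0.0637],
  [-0.0625,0.0563,0.1588,-0.0955],
  [-0.1,0.0875,0.1588,-0.1273],
  [-0.1313,0.115,0.1588,-0.1592],
  [-0.1563,0.1363,0.1588,-0.1846],
  [-0.1563,0.1363,0.1588,-0.1846],
  [-0.1563,0.1363,0.1588,-0.1846],
  [-0.1563,0.1363,0.1588,-0.1846],
])

```text
time: 21.22
ee_pos: [0.4466, 0.2194, 0.1605]
tcp_rot: [180.0, -0.0, 38.9]
wrist_force: [-0.2, 0.5, -0.3]
opening: 0.0861
grasp_force: 0.0
```

```bash
python3 look.py purple .446 .2193 .014
```

```text
[0.4466 0.2194 0.1605] [180.   -0.   38.9]
pred 317 183
ring (array([317.18898773, 184.15086365]), (44.5216178894043, 46.155635833740234), 894) [0.4457 0.2194 0.014 ]
white (array([317.32501984, 182.58538818]), (58.6845588684082, 59.550140380859375)) [0.4468 0.2202 0.014 ]
hole [317.17738342 184.43444824] (31.05475616455078, 32.00922393798828) [0.4455 0.2192 0.014 ]
```

Scaled: -16.2 cm is -0.2025, -15.5 cm is -0.1938.

Call:
servo_tool([
  [0,0,-0.0375,0],
  [0,0,-0.0875,0],
  [0,0,-0.1375,0],
  [0,0,-0.175,0],
  [0,0,-0.1938,0],
  [0,0,-0.2025,0],
  [0,0,-0.2025,0],
  [0,0,-0.2025,0],
])

```text
time: 21.93
ee_pos: [0.4471, 0.2191, -0.001]
tcp_rot: [180.0, -0.0, 38.8]
wrist_force: [-0.2, 1.1, 1.0]
opening: 0.0858
grasp_force: 0.0
```

Call:
servo_tool([
  [0,0,0,0],
  [0,0,0,0],
  [0,0,0,0],
  [0,0,0,0],
  [0,0,0,0],
  [0,0,0,0],
], claw=1, force=30)

```text
time: 22.43
ee_pos: [0.4471, 0.2196, -0.0002]
tcp_rot: [180.0, -0.1, 38.8]
wrist_force: [-1.4, -1.5, 6.1]
opening: 0.0487
grasp_force: 30.6
```

Back over the spindle at about 12 cm.

Scaled: 15 cm is 0.1875, 14 cm is 0.175, 0.58 rad is 0.1846.

Call:
servo_tool([
  [0,0,0.0125,0],
  [0,0,0.05,0.0318],
  [0,0,0.1,0.0637],
  [0.0125,-0.0125,0.15,0.0955],
  [0.05,-0.0438,0.1875,0.1273],
  [0.0875,-0.075,0.1875,0.1592],
  [0.125,-0.1075,0.1875,0.1846],
  [0.1563,-0.1363,0.175,0.1846],
  [0.1563,-0.1363,0.15,0.1846],
  [0.1563,-0.1363,0.15,0.1846],
  [0.1563,-0.1363,0.15,0.1846],
  [0.1563,-0.1363,0.15,0.1846],
])

```text
time: 23.43
ee_pos: [0.5709, 0.111, 0.1195]
tcp_rot: [180.0, -0.0, 72.1]
wrist_force: [-0.7, -0.0, -0.2]
opening: 0.0486
grasp_force: 31.5
```

```bash
python3 held.py purple 0.0142; python3 - <<'E'
import cv2;im=cv2.imread('pics/held_purple.png');cv2.imwrite('pics/hp.png',cv2.resize(im[170:370,220:420],(600,600),interpolation=cv2.INTER_CUBIC))
E
```

```text
[0.5709 0.111  0.1195] [ 1.7998e+02 -2.0000e-02  7.2110e+01] [-0.74885356 -0.00350924 -0.19431285] 0.04861778124732261
pred 317 282
(array([318.12658691, 277.7296524 ]), (97.10501098632812, 102.53817749023438), 3967)
centre [0.5718 0.1131 0.1337] tool x,y off mm [2.27 0.21]
[318.4 227.6]
[318.2 205.7]
```

View pics/hp.png

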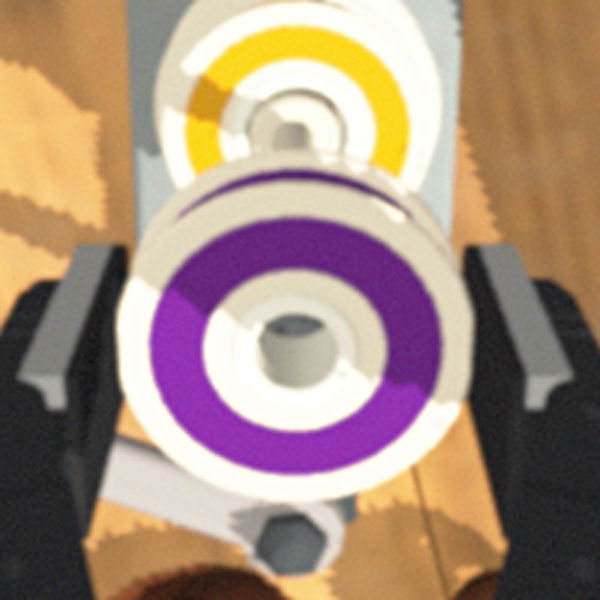

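Enlarged crop: the purple ring is centred at (296,345), frame (318.7,285), 3 px below the prediction, so the spool sits about 1 mm toward tool -x. I'll correct by +1 mm along the stand's y. Gold is seated level.

Scaled: -4.3 cm is -0.0538, -3 cm is -0.0375.

Call:
servo_tool([
  [0.0004,0.0013,-0.0125,0],
  [0.0004,0.0013,-0.0375,0],
  [0.0004,0.0013,-0.0538,0],
  [0.0004,0.0013,-0.0538,0],
  [0.0004,0.0013,-0.0538,0],
  [0.0004,0.0013,-0.0538,0],
])

```text
time: 23.98
ee_pos: [0.5717, 0.1116, 0.076]
tcp_rot: [180.0, -0.0, 72.1]
wrist_force: [0.0, 0.1, 0.1]
opening: 0.0486
grasp_force: 31.5
```

Scaled: -1.4 cm is -0.0175, -1.2 cm is -0.015.

Call:
servo_tool([
  [0,0,-0.0038,0],
  [0,0,-0.0075,0],
  [0,0,-0.0113,0],
  [0,0,-0.015,0],
  [0,0,-0.0175,0],
  [0,0,-0.0175,0],
])

```text
time: 24.48
ee_pos: [0.5713, 0.1113, 0.0606]
tcp_rot: [-180.0, 0.0, 72.1]
wrist_force: [-0.9, 0.8, -0.3]
opening: 0.0485
grasp_force: 31.5
```

Threaded (underside at 61 mm, below the 73 mm tip, no axial force). Down to the seat.

Scaled: -0.95 cm is -0.0119, -0.85 cm is -0.0106.

Call:
servo_tool([
  [0,0,-0.0038,0],
  [0,0,-0.0075,0],
  [0,0,-0.0106,0],
  [0,0,-0.0119,0],
  [0,0,-0.0119,0],
])

```text
time: 24.9
ee_pos: [0.5714, 0.1113, 0.0514]
tcp_rot: [-180.0, 0.0, 72.1]
wrist_force: [-0.2, 0.4, 0.4]
opening: 0.0487
grasp_force: 31.5
```

Scaled: 12 cm is 0.15, 8 cm is 0.1.

Call:
servo_tool([
  [0,0,0,0],
  [0,0,0,0],
  [0,0,0,0],
  [0,0,0.05,0],
  [0,0,0.1,0],
  [0,0,0.15,0],
  [0,0,0.15,0],
], claw=0)

```text
time: 25.48
ee_pos: [0.5741, 0.1118, 0.1807]
tcp_rot: [179.4, -0.3, 72.1]
wrist_force: [0.8, -0.0, 0.6]
opening: 0.0853
grasp_force: 0.0
```

Scaled: -9.6 cm is -0.12, -1.3 cm is -0.0163, 1.18 rad is 0.3756.

Call:
servo_tool([
  [0,0,0,0.0376],
  [-0.025,0,0,0.0751],
  [-0.05,-0.0063,0,0.1127],
  [-0.075,-0.0125,0,0.1502],
  [-0.1,-0.0163,0,0.1878],
  [-0.12,-0.0163,0,0.2254],
  [-0.12,-0.0163,0,0.2629],
  [-0.12,-0.0163,0,0.3005],
  [-0.12,-0.0163,0,0.338],
  [-0.12,-0.0163,-0.0125,0.3756],
  [-0.12,-0.0163,-0.0375,0.3756],
  [-0.12,-0.0163,-0.075,0.3756],
  [-0.12,-0.0163,-0.0963,0.3756],
  [-0.12,-0.0163,-0.0963,0.3756],
  [-0.12,-0.0163,-0.0963,0.3756],
], claw=0.5)

```text
time: 26.73
ee_pos: [0.4752, 0.0982, 0.0947]
tcp_rot: [-179.9, -0.0, 139.7]
wrist_force: [0.2, -0.3, 0.9]
opening: 0.0427
grasp_force: 0.0
```

Call:
servo_tool([
  [0,0,0,0],
  [0,0,0,0],
  [0,0,0,0],
  [0,0,0,0],
  [0,0,0,0],
  [0,0,0,0],
], claw=1, force=20)

```text
time: 27.23
ee_pos: [0.4765, 0.0985, 0.0964]
tcp_rot: [179.9, 0.1, 139.7]
wrist_force: [0.0, -0.4, 6.1]
opening: 0.0129
grasp_force: 20.6
```

```bash
python3 - <<'E'
from h import *
o=get_obs(); p=np.array(o['ee_pos'][:2]); v=np.array([.5465,.0387]); a=np.degrees(np.arctan2(*(p-v)[::-1])); r=np.linalg.norm(p-v); print(p,a,r,o['wrist_force'])
st=np.arange(a,71,-6)[1:].tolist()
for x in st+[72,71]: q=v+.093*np.array([np.cos(np.radians(x)),np.sin(np.radians(x))])-p; print((q*100).round(2).tolist(),0,round(np.radians(x-a),3))
t=camera('top'); cv2.imwrite('pics/t4.png',t[:,:,::-1])
E
```

```text
[0.4764873  0.09854724] 139.47599344805593 0.092105756938985 [ 4.46769886e-03 -3.77155701e-01  6.07161925e+00]
[0.6, 0.76] 0 -0.105
[1.34, 1.4] 0 -0.209
[2.15, 1.95] 0 -0.314
[3.0, 2.41] 0 -0.419
[3.9, 2.78] 0 -0.524
[4.83, 3.06] 0 -0.628
[5.79, 3.24] 0 -0.733
[6.76, 3.31] 0 -0.838
[7.73, 3.29] 0 -0.942
[8.7, 3.16] 0 -1.047
[9.65, 2.93] 0 -1.152
[9.88, 2.86] 0 -1.178
[10.03, 2.81] 0 -1.195
```

Scaled: 9.8 cm is 0.1225, 9.65 cm is 0.1206, -1.152 rad is -0.3667.

Call:
servo_tool([
  [0.0075,0.0095,0,-0.0334],
  [0.0168,0.0175,0,-0.0665],
  [0.0269,0.0244,0,-0.0999],
  [0.0375,0.0301,0,-0.1334],
  [0.0488,0.0348,0,-0.1668],
  [0.0604,0.0383,0,-0.1999],
  [0.0724,0.0405,0,-0.2333],
  [0.0845,0.0414,0,-0.2667],
  [0.0966,0.0411,0,-0.2998],
  [0.1088,0.0395,0,-0.3333],
  [0.1163,0.0375,0,-0.3533],
  [0.1206,0.0366,0,-0.3667],
  [0.1225,0.036,0,-0.3724],
  [0.1225,0.036,0,-0.3724],
])

```text
time: 28.45
ee_pos: [0.5747, 0.1268, 0.0964]
tcp_rot: [179.9, -0.0, 72.5]
wrist_force: [-0.5, -2.3, 7.0]
opening: 0.0126
grasp_force: 20.6
```

Scaled: 0.2 cm is 0.0025, 0.1 cm is 0.0013.

Call:
servo_tool([
  [0.0013,-0.0004,0,0],
  [0.0025,-0.0008,0,0],
  [0.0025,-0.0008,0,0],
  [0.0025,-0.0008,0,0],
])

```text
time: 28.78
ee_pos: [0.5759, 0.1264, 0.0963]
tcp_rot: [179.9, -0.0, 72.6]
wrist_force: [-3.9, -1.4, 8.5]
opening: 0.0127
grasp_force: 20.7
```

Scaled: 0.2 cm is 0.0025, 0.1 cm is 0.0013.

Call:
servo_tool([
  [0.0013,-0.0004,0,0],
  [0.0025,-0.0008,0,0],
  [0.0025,-0.0008,0,0],
  [0.0025,-0.0008,0,0],
])

```text
time: 29.12
ee_pos: [0.5761, 0.1263, 0.0962]
tcp_rot: [-179.9, -0.0, 72.7]
wrist_force: [-13.0, 1.3, 12.0]
opening: 0.0126
grasp_force: 21.2
```

Scaled: 18 cm is 0.225, -15 cm is -0.1875.

Call:
servo_tool([
  [0,0,0,0],
  [0,0,0,0],
  [0,0,0,0],
  [-0.0038,0.0013,0,0],
  [-0.0038,0.0013,0.05,0],
  [-0.0038,0.0013,0.1,0],
  [-0.05,0.0125,0.15,0],
  [-0.1,0.0125,0.1875,0],
  [-0.15,0,0.225,0],
  [-0.1875,0,0.225,0],
  [-0.1875,0,0.225,0],
], claw=0.5)

```text
time: 30.03
ee_pos: [0.4246, 0.1257, 0.2783]
tcp_rot: [179.8, -0.1, 72.7]
wrist_force: [-1.0, 0.7, -0.6]
opening: 0.0427
grasp_force: 0.0
```

```bash
python3 - <<'E'
from h import *
o=get_obs(); w=camera('wrist'); t=camera('top'); s=camera('side'); C=cam('wrist',o);T=cam('top')
a=cv2.resize(t[160:290,205:365],(640,520),interpolation=cv2.INTER_CUBIC)[:260+260]
x=cv2.resize(t[160:290,205:365],(400,325),interpolation=cv2.INTER_CUBIC); y=cv2.resize(s[200:330,220:380],(400,325),interpolation=cv2.INTER_CUBIC); z=cv2.resize(w,(400,250))
cv2.imwrite('pics/fin.png',np.vstack([np.hstack([x,y]),np.hstack([z,z*0])])[:,:,::-1])
for k in (0,.05): print(k,proj(T,[.5465+.093*np.cos(np.radians(72)+k),.0387+.093*np.sin(np.radians(72)+k),.111]).round(1))
g=cv2.cvtColor(t[180:205,258:285],cv2.COLOR_RGB2GRAY); m=(g<60).astype(np.uint8); c=max(cv2.findContours(m,0,1)[0],key=cv2.contourArea); print('knob',np.array(cv2.minEnclosingCircle(c)[0])+[258,180])
E
```

```text
0 [270.8 189. ]
0.05 [270.2 190.9]
knob [271. 189.]
```

View pics/fin.png

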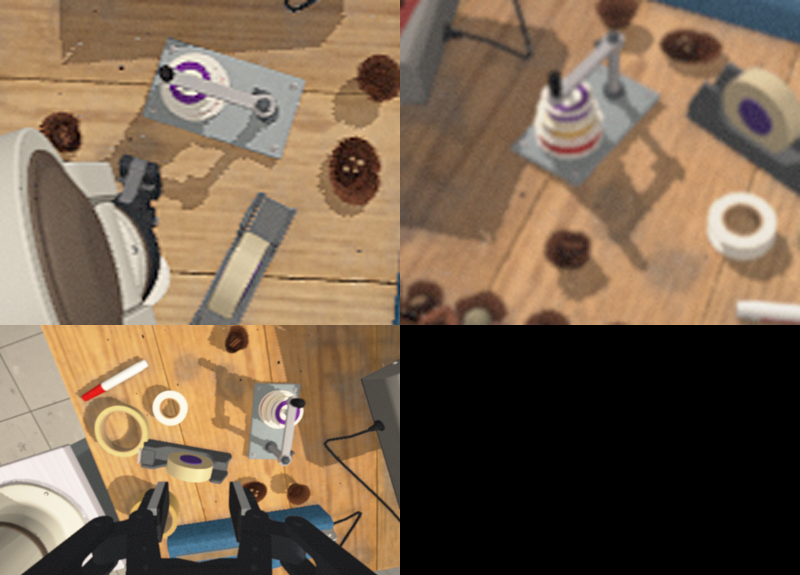

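The final views show red, gold and purple stacked level on the spindle, with the arm over it. The knob is at (271,189), which matches the stop position. The reel lies flat on bare table at about (170,408) in the wrist panel, and the chocolates and cup have not moved.

```bash
python3 -c "
from workcell import *
print(job_done())"
```

```text
the job is handed in; nothing more can be done
None
```

The stand is reloaded and handed in at about 30 s: the used reel lies flat on the bare table, red, gold and purple sit fully down on their steps in that order, the hold-down arm is back at its stop, and the chocolates and paper cup were not moved.

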